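# Set the blank load selector by clicks and switch the load box on

### The arm

A 6-joint arm with a two-finger parallel gripper is mounted at the origin on the work surface. World frame = base frame: x ahead of the robot, y to its left, z up, the work surface at z = 0. Lengths are in m, angles in rad, forces in N, time in s.
With the tool pointing down it reaches from about 0.35 to 0.775 m from the base axis. Payload 7.3 kg.
Tool frame: the origin (TCP) lies between the finger pads, 19 mm behind the fingertips; this is the grasp point; z points along the fingers, y is the line along which they close (so a half turn about z gives the same grasp; the last joint's range is limited). The gripper opens to 92 mm and grips with 3 to 60 N. Pads are 19 mm wide; open, the fingers measure 130 mm over their backs; the gripper's body (75 mm by 190 mm) begins 47 mm behind the grasp point.
Start: joints at [1.158, 0.342, 1.524, -0, 1.275, -0.146], TCP at [0.138, 0.506, 0.246] pointing down, gripper open.
Joint ranges: [-2.53, 2.53], [-0.77, 2.02], [0.04, 2.7], [-1, 4.14], [0.28, 2.66], [-3.11, 3.11]. Speed limits (rad/s): [2.57, 2.57, 3.14, 3.14, 3.14, 3.14].

### API

Orientations are given as [roll, pitch, yaw] about the fixed x, y, z axes, in that order (R = Rz(yaw) Ry(pitch) Rx(roll)).
In Python, from cell import * gives the robot as it stands.
- The arm moves only by the tool arm_command, never from a script. Its arguments are lists of equal length, an entry for each row: "xyz": the shift along the world's x, y, z in mm, a list of three; "spin": the turn about the world's z in degrees. In form: {"xyz": [[tx, ty, tz], ...], "spin": [spin, ...]}. A call has 1 to 20 rows; each row shifts and turns the commanded pose from where the row before left it; what a row does not reach is not made up. A row lasts 1/10 s, in which the tool goes at most 50 mm and 8.59 degrees, less where a joint would pass 70% of its speed; a pose out of reach is approached as far as the arm can. A call with a gripper value outside its range is refused whole. "jaw" is the opening, from -1 (shut) to 1 (fully open), set as the call begins (left out, the last holds). The fingers move at their own pace and stop on an object; "squeeze" is the grip in N (left out, the last holds). Time passes only in rows, so rows that do not move let the fingers close. It gives the time, the measured TCP pose, the force, the opening and the grip force at its end, in the units of the state.
- observe(): the state, without advancing time (a new reading comes with each control period).
- read_camera(name): name is "scene" or "top" or "wrist"; returns a dict with "img" (480x640x3 uint8, red, green, blue), "depth" (480x640 float32, m along the optical axis (not along the pixel's ray), 0 where there is no reading), "fx", "fy", "cx", "cy" (pixels), "world_from_camera" (4x4, takes a point from camera to world coordinates). Camera axes: x right, y up, looking along -z (the intrinsics and any distortion apply to the point x, -y, -z); pixel columns grow to the right and rows downward; lengths in m; the calibration is good to about 2 mm. The wrist camera is an equidistant fisheye: a pixel r from the principal point sees the ray r / f radians off the axis. A picture is of the moment at which its call begins.
- hand_in(): hands the job in; it is judged then, once.
The state is a dict: "time": time; "qpos": joint angles; "qvel": joint speeds; "joint_efforts": joint torques, N m; "tool_pos": TCP position; "tool_rot": TCP orientation; "contact_force": force on the tool from outside, world axes, zero at the start; "torque": the same for the moment, N m; "opening": finger opening in m; "grip_force": force on a finger pad.
Only numpy, scipy, OpenCV 4.12 (cv2) and the standard library are available. Lean on these libraries where they do the work, as an engineer would, in place of code of your own. Each camera call takes 0.05 s, during which the arm holds its last target. There are 200 camera calls.

### The job

Set the test load to its fourth step: the black selector knob on the load box is blank, so turn it gently anticlockwise (seen from above) all the way back to its end stop without straining it, then clockwise exactly three clicks, and let go so that it rests in that click. Then throw the toggle switch beside it fully over to the far side of the box, away from the robot, and leave the other things on the bench alone.

Things in the scene. Friction and masses are not known exactly. Their poses are not given: they have to be found in the camera images.
- loadbox: White bench instrument 200 x 300 x 85 mm (its x, y, z), fixed. Origin: centre of its underside, at bench height. +x points away from the robot (yaw up to 0.35 either way), +y left, z up. On its flat grey top panel (z 85): knob at (-30, -80), toggle at (-30, 75), flat dark blank display at (55, 0), two black binding posts 16 mm thick, about 20 mm high, at (60, +-115).
- knob_axis (a point): Point on the selector knob's vertical axis, 20 mm above the panel; fixed to the box, axes as the box: it does not turn. Round fluted black knob, no pointer, 36 mm in diameter, 3 to 33 mm above the panel; with the tool pointing down and the TCP 24 mm above the panel it can be gripped at any yaw. Clockwise from above is forward; anticlockwise leads back to the end stop.
- knob_top (a point): Centre of the knob's top, 33 mm above the panel (fixed to the box). Selector: 7 positions on uneven detents 20 to 40 degrees apart, a stop just beyond the first and the last; it starts anywhere beyond the first. Turned, its resistance climbs to 0.13-0.23 N m while the spindle hardly moves, then drops below zero as it snaps on (a click); at a stop it climbs on. Let go, it stays in that click.
- knob (a joint): Twist of the knob on its springy spindle, rad, positive when the knob is pushed clockwise; 0 when let go; torque = 1.5 N m per rad. Beyond 0.36 rad either way (0.54 N m, as from leaning on an end stop) the selector is damaged.
- wiper_tip (a point): Top of a small contact slide hidden inside the box, driven by the selector along the box's y: at y = -80 mm in the box's frame in the first position, moving to +y by a few hundredths of a mm a click: far too little to see or to measure, so the clicks must be felt.
- toggle_pivot (a point): Pivot of the toggle, on the box, 6 mm above the panel; axes as the box. The toggle is a steel bat handle, 9 mm thick with a 14 mm ball whose centre is 42 mm from the pivot; it swings about the box's y axis through a dark steel collar 28 mm in diameter and 8 mm high.
- toggle (a joint): Toggle angle, rad: 0 = off, leaning 0.4 rad from upright to the box's -x (towards the robot), at the start; 0.8 = on, leaning 0.4 rad to +x. It stays where it is left; about 2 N at the ball moves it, more than 25 N on it damages it.
- magnifier: Bystander: hand magnifier with a dark blue handle, 160 x 66 x 14 mm, lying loose to the right of the box; origin under the lens, handle to its -x.
- meter: Bystander: small black pocket meter with a grey screen, 42 x 80 x 14 mm, lying loose to the left of the box; origin under its centre.
- terminal: Bystander: white terminal block with black levers, 36 x 90 x 31 mm, lying loose beyond the box; origin under its centre.

How it is judged:
On the way, in this order (a step that is already met when the one before it is completed fails the run):
1. the selector is back in its first position, at the end stop (y of wiper_tip in the frame of loadbox below -0.079994 m), for 0.2 s.
2. the selector is three clicks on from the stop (y of wiper_tip in the frame of loadbox between -0.079947 and -0.079936 m), for 0.2 s.
3. the toggle is thrown fully to the far side (value of joint toggle above 0.68 rad), for 0.2 s.
At the end, for the whole second after the job is handed in: The selector, let go and untwisted (within 0.05 rad), rests in the position three clicks on from its anticlockwise end stop (within about a quarter of a click); the toggle is over to the far side (0.68 rad or more of 0.8); magnifier, meter and terminal block lie within 15 mm of where they were (all of step 2 and value of joint toggle above 0.68 rad and value of joint knob between -0.05 and 0.05 rad and distance of each of magnifier, meter, terminal from where it was at the start of the episode below 0.015 m); the robot touches nothing.
It fails at once if the selector is strained: its spindle twisted by more than 0.36 rad (0.54 N m) (value of joint knob above 0.36 rad or value of joint knob below -0.36 rad).
It fails at once if the toggle is pushed with more than 25 N (contact force between anything else and toggle_c0 above 25 N or contact force between anything else and toggle_c1 above 25 N).
It fails at once if a bystander is disturbed (distance of any of magnifier, meter, terminal from where it was at the start of the episode above 0.015 m).
It also fails if it takes over 72 s, if anything falls off the work surface, if the arm or the gripper's body presses on something with over 40 N, if the wrist force passes 120 N, or if a joint passes its speed limit or range.

## Working session

There is one attempt and no reset: what is moved stays moved. The work goes in short steps, Python scripts to look and compute and a tool call to move; the robot and the scene stay as the last step left them, time stands still between calls to the robot, and variables do not carry over. Pictures are saved under pics/ and viewed, at most 10 in all, crops included, and the job is handed in when it is done.

Besides the shell and the picture viewer there is one more tool, called after "Call:" as name(argument=value, ...), one argument or row to a line, values as JSON. arm_command: Moves the arm, as the interface text tells. Its arguments: {"type":"object","properties":{"xyz":{"type":"array","items":{"type":"array","items":{"type":"number"}}},"spin":{"type":"array","items":{"type":"number"}},"jaw":{"type":"number"},"squeeze":{"type":"number"}},"required":["xyz","spin"]}

```bash
mkdir -p pics; ls
python3 - <<'E'
from cell import *
import cv2, numpy as np, pickle
d={}
for n in("scene","top"):
    c=read_camera(n); d[n]=c; cv2.imwrite(f"pics/{n}0.png",c["img"][...,::-1])
    print(n,c["fx"],c["cx"],c["cy"],np.round(c["world_from_camera"],3).tolist())
pickle.dump(d,open("c0.pkl","wb"))
print(observe())
E
```

```text
pics
scene 581.8593586550135 323.47938157020474 249.7532748283376 [[0.75, -0.563, 0.348, 1.087], [0.662, 0.642, -0.387, -0.483], [-0.006, 0.52, 0.854, 1.232], [0.0, 0.0, 0.0, 1.0]]
top 471.57382092525313 314.4261657172147 239.6125640698083 [[-0.008, 0.982, -0.191, 0.447], [-1.0, -0.006, 0.011, 0.065], [0.01, 0.191, 0.981, 1.059], [0.0, 0.0, 0.0, 1.0]]
{'time': 0.1, 'qpos': array([ 1.15798986e+00,  3.42624456e-01,  1.52490329e+00,  2.94183202e-05,
        1.27538753e+00, -1.46005380e-01]), 'qvel': array([ 9.86291234e-04,  3.60433363e-04, -3.16791280e-03,  8.99745463e-04,
       -9.09602582e-06,  5.10157822e-04]), 'joint_efforts': array([ 1.07638174e-03, -4.32008708e+01, -2.44687110e+01,  7.16805551e-02,
        5.27961587e-02, -3.10336077e-05]), 'tool_pos': array([0.13825585, 0.50613131, 0.24493563]), 'tool_rot': array([-3.14028819e+00, -2.20258722e-04,  2.87478284e+00]), 'contact_force': array([-0.06922296, -0.15383625, -0.42617437]), 'torque': array([ 0.0040186 ,  0.04072012, -0.00730228]), 'grip_force': 0.0, 'opening': 0.09203348475019944}
```

View pics/top0.png

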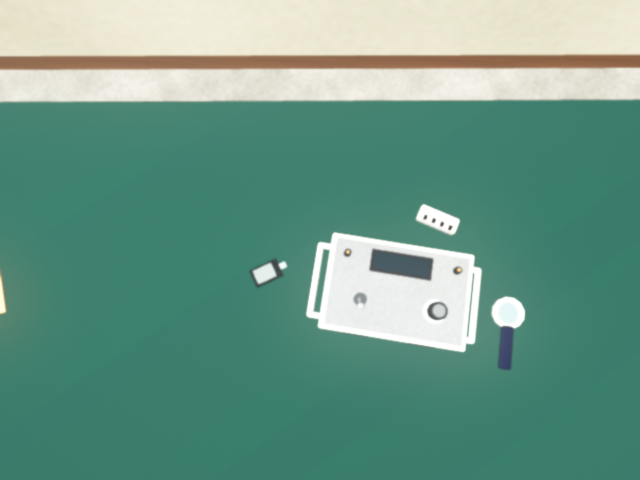

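Top view: the knob is at about (438,310), the toggle collar at (360,300), the posts at (347,252) and (458,270), and the display at (401,264). The meter, terminal and magnifier are clear of the box. Next I'll enlarge and refine.

Run:
```python
import pickle,cv2,numpy as np
d=pickle.load(open("c0.pkl","rb"))
a=cv2.resize(d["top"]["img"][225:360,300:500],None,fx=4,fy=4,interpolation=cv2.INTER_CUBIC)
cv2.imwrite("pics/topcrop.png",a[...,::-1])
cv2.imwrite("pics/scene0v.png",d["scene"]["img"][...,::-1])
c=d["top"]
for u,v in [(438,310),(401,264),(347,252),(458,270),(390,300)]: print(u,v,c["depth"][v,u],)
```

```text
438 310 0.9320576
401 264 0.9798496
347 252 0.9672797
458 270 0.9598199
390 300 0.9712227
```

View pics/topcrop.png

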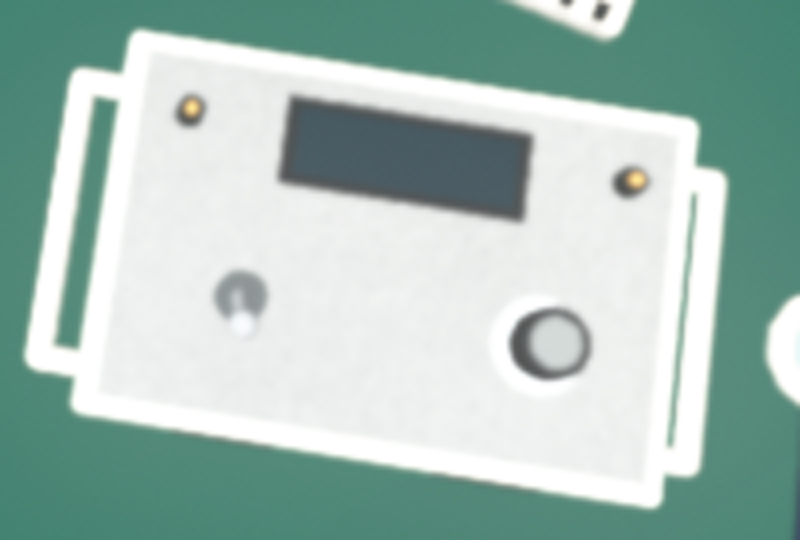

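View pics/scene0v.png

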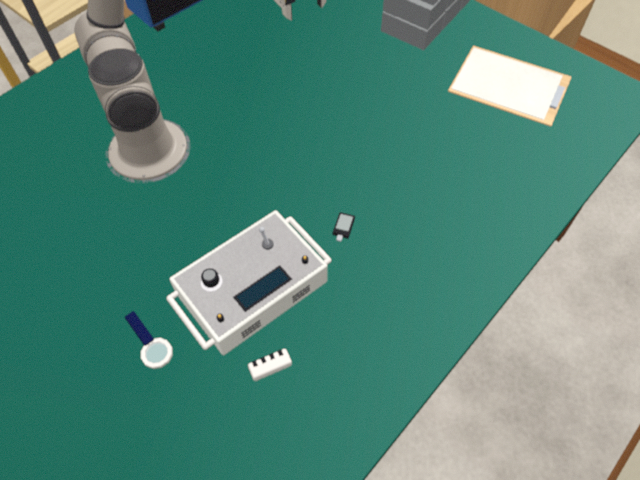

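The crop shows (crop pixels) the posts' gold tops at (191,106) and (637,180), the knob top at (558,344), the collar at (240,297), the display centre at (406,158), and the toggle ball leaning towards the robot. The scene view agrees with it. Now I'll fit the box pose.

```bash
cat > fit.py <<'E'
import pickle,numpy as np
from scipy.optimize import least_squares
d=pickle.load(open("c0.pkl","rb"))
def proj(c,P):
    T=np.linalg.inv(c["world_from_camera"]); q=P@T[:3,:3].T+T[:3,3]
    return np.c_[c["cx"]+c["fx"]*q[:,0]/-q[:,2], c["cy"]+c["fy"]*q[:,1]/q[:,2]]
B=np.array([[60,115,105],[60,-115,105],[-30,-80,118],[-30,75,93],[55,0,85]])/1e3
uv=np.array([[191,106],[637,180],[558,344],[240,297],[406,158]]);uv=(uv+.5)/4-.5+[300,225]
def world(p,B):
    R=np.array([[np.cos(p[2]),-np.sin(p[2]),0],[np.sin(p[2]),np.cos(p[2]),0],[0,0,1]]); return B@R.T+[p[0],p[1],0]
uvs=np.array([[304.5,258],[220,317],[209.5,275],[267.5,244],[263,288.5]])
ft=lambda p:(proj(d["top"],world(p,B))-uv).ravel()
fs=lambda p:(proj(d["scene"],world(p,B))-uvs).ravel()
for n,f in(("top",ft),("scene",fs),("both",lambda p:np.r_[ft(p),fs(p)])):
    r=least_squares(f,[.5,-.1,0]); print(n,r.x.round(4),r.fun.round(1))
    print(world(r.x,np.array([[-.03,-.08,.118],[-.03,.075,.091]])).round(4).tolist())
E
python3 fit.py
```

```text
top [ 0.5287 -0.1165 -0.1705] [ 0.2  0.3  0.  -0.  -0.4 -0.1  0.3 -0.3 -0.2  0.2]
[[0.4855, -0.1903, 0.118], [0.5118, -0.0375, 0.091]]
scene [ 0.5314 -0.119  -0.1679] [ 0.5 -0.3 -0.3 -0.5 -0.3  0.6  0.  -0.3  0.1  0.4]
[[0.4885, -0.1928, 0.118], [0.5144, -0.04, 0.091]]
both [ 0.5298 -0.1175 -0.1692] [ 0.6 -0.1  0.5 -0.6  0.1 -0.8  0.8 -0.8  0.3 -0.4  0.4 -1.1 -0.5 -1.4
 -0.3 -0.3 -0.  -1.1 -0.  -0.4]
[[0.4867, -0.1913, 0.118], [0.5128, -0.0386, 0.091]]
```

Call:
arm_command(
  xyz=[
    [26,-31,0],
    [26,-31,0],
    [26,-31,0],
    [26,-31,0],
    [26,-31,0],
    [26,-31,0],
    [26,-31,0],
    [26,-31,0],
    [26,-31,0],
    [26,-31,0],
    [9,-39,0],
    [9,-39,0],
    [9,-39,0],
    [9,-39,0],
    [9,-39,0],
    [9,-39,0],
    [9,-39,0],
    [9,-39,0],
    [9,-39,0],
    [9,-38,0],
  ],
  spin=[-6,-6,-6,-6,-6,-6,-6,-6,-6,-6,-6,-6,-6,-6,-6,-6,-6,-6,-6,-6],
  jaw=0.3,
)

```text
time: 2.1
tool_pos: [0.4883, -0.1942, 0.2452]
tool_rot: [-3.141, 0.0, 0.776]
contact_force: [0.2, -0.0, -0.6]
opening: 0.0598
grip_force: 0.0
```

Call:
arm_command(
  xyz=[
    [-1,3,0],
    [0,0,-10],
    [0,0,-10],
    [0,0,-10],
    [0,0,-10],
    [0,0,0],
    [0,0,0],
    [0,0,0],
    [0,0,0],
    [0,0,0],
    [0,0,0],
    [0,0,0],
    [0,0,0],
    [0,0,0],
    [0,0,0],
    [0,0,0],
    [0,0,0],
    [0,0,0],
  ],
  spin=[-8,-8,-8,-8,-8,-8,-8,-8,-8,-8,-8,-8,-8,-8,-8,-8,-8,0],
)

```text
time: 3.9
tool_pos: [0.4872, -0.1894, 0.2051]
tool_rot: [3.141, 0.0, -1.594]
contact_force: [-0.3, -0.8, -0.6]
opening: 0.0595
grip_force: 0.0
```

Run:
```python
from cell import *
import cv2,pickle,numpy as np
c=read_camera("wrist"); pickle.dump(c,open("w0.pkl","wb")); o=observe()
print(o["tool_pos"],o["tool_rot"],o["torque"],o["qpos"],c["fx"],c["cx"],c["cy"],np.round(c["world_from_camera"],4).tolist())
cv2.imwrite("pics/w0.png",c["img"][...,::-1])
```

```text
[ 0.48723401 -0.18947358  0.20522976] [ 3.14084984e+00  3.55069303e-04 -1.59025918e+00] [0.07256847 0.10438458 0.03080948] [-5.17522706e-01  3.74600268e-01  1.59268206e+00 -4.65209023e-05
  1.17513252e+00  2.64355062e+00] 371.64829954431775 318.4131529037846 239.14846368460815 [[-0.9997, -0.0219, -0.0055, 0.4868], [0.0226, -0.9619, -0.2726, -0.2637], [0.0007, -0.2726, 0.9621, 0.344], [0.0, 0.0, 0.0, 1.0]]
```

View pics/w0.png

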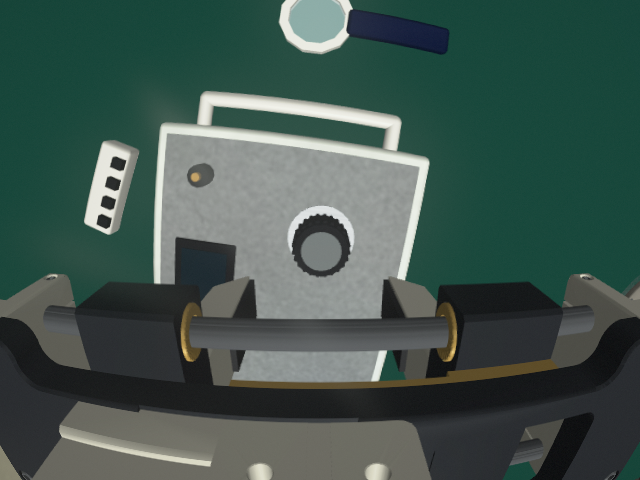

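The wrist view shows the knob top centred at about (322,251), with the fingers at (245,320) and (395,320).

Run:
```python
import pickle,numpy as np
c=pickle.load(open("w0.pkl","rb"))
def ray(u,v,z):
    x,y=u-c["cx"],v-c["cy"]; r=np.hypot(x,y); t=r/c["fx"]
    d=np.array([np.sin(t)*x/r,-np.sin(t)*y/r,-np.cos(t)]); M=c["world_from_camera"]
    d=M[:3,:3]@d; return (M[:3,3]+d*(z-M[2,3])/d[2]).round(4)
for p in [(321.5,251),(302,251),(341,251),(321.5,232),(321.5,270)]: print(p,ray(*p,.118))
print("post",ray(195,177,.105))
print(c["depth"][251,321])
```

```text
(321.5, 251) [ 0.4863 -0.1918  0.118 ]
(302, 251) [ 0.4987 -0.1921  0.118 ]
(341, 251) [ 0.4738 -0.1915  0.118 ]
(321.5, 232) [ 0.486  -0.2043  0.118 ]
(321.5, 270) [ 0.4865 -0.1789  0.118 ]
post [ 0.5696 -0.241   0.105 ]
0.23779438
```

Call:
arm_command(
  xyz=[
    [-1,-2,-20],
    [0,0,-25],
    [0,0,-25],
    [0,0,-15],
    [0,0,-10],
    [0,0,0],
    [0,0,0],
  ],
  spin=[0,0,0,0,0,0,0],
)

```text
time: 4.65
tool_pos: [0.4867, -0.1917, 0.111]
tool_rot: [-3.141, -0.0, -1.592]
contact_force: [0.6, 0.0, 0.7]
opening: 0.0594
grip_force: 0.0
```

Call:
arm_command(
  xyz=[
    [0,0,0],
    [0,0,0],
    [0,0,0],
    [0,0,0],
    [0,0,0],
    [0,0,0],
    [0,0,0],
  ],
  spin=[0,0,0,0,0,0,0],
  jaw=-1,
  squeeze=8,
)

```text
time: 5.35
tool_pos: [0.4858, -0.1916, 0.111]
tool_rot: [3.14, -0.0, -1.593]
contact_force: [-5.2, -0.0, 4.8]
opening: 0.0358
grip_force: 8.0
```

```bash
cat > o.py <<'E'
from cell import *
o=observe()
print(o["time"],o["tool_pos"].round(4),"yaw %.2f deg"%(o["tool_rot"][2]*57.2958),"F",o["contact_force"].round(1),"T",o["torque"].round(3),"open %.4f grip %.1f q6 %.2f"%(o["opening"],o["grip_force"],o["qpos"][5]))
E
python3 o.py
```

```text
5.35 [ 0.4858 -0.1916  0.111 ] yaw -91.27 deg F [-5.2 -0.   4.8] T [0.015 0.867 0.027] open 0.0358 grip 8.0 q6 2.64
```

Call:
arm_command(
  xyz=[
    [-1,0,0],
    [0,0,0],
    [0,0,0],
    [0,0,0],
    [0,0,0],
  ],
  spin=[0,4,4,0,0],
)

```text
time: 5.85
tool_pos: [0.4857, -0.1916, 0.111]
tool_rot: [-3.141, -0.0, -1.456]
contact_force: [-1.2, 1.0, 5.3]
opening: 0.0359
grip_force: 8.0
```

```bash
python3 o.py
```

```text
5.85 [ 0.4857 -0.1916  0.111 ] yaw -83.41 deg F [-1.2  1.   5.3] T [ 0.201  0.298 -0.156] open 0.0359 grip 8.0 q6 2.50
```

Call:
arm_command(
  xyz=[
    [0,0,0],
    [0,0,0],
    [0,0,0],
    [0,0,0],
    [0,0,0],
    [0,0,0],
  ],
  spin=[3,3,3,0,0,0],
)

```text
time: 6.45
tool_pos: [0.4858, -0.1916, 0.111]
tool_rot: [-3.141, -0.001, -1.298]
contact_force: [0.3, 0.8, 5.5]
opening: 0.036
grip_force: 8.0
```

```bash
python3 o.py
```

```text
6.45 [ 0.4858 -0.1916  0.111 ] yaw -74.39 deg F [0.3 0.8 5.5] T [0.237 0.27  0.084] open 0.0360 grip 8.0 q6 2.35
```

Call:
arm_command(
  xyz=[
    [0,0,0],
    [0,0,0],
    [0,0,0],
    [0,0,0],
    [0,0,0],
    [0,0,0],
  ],
  spin=[4,4,4,4,0,0],
)

```text
time: 7.05
tool_pos: [0.486, -0.1915, 0.111]
tool_rot: [-3.141, -0.001, -1.019]
contact_force: [-0.3, 1.4, 6.2]
opening: 0.0358
grip_force: 8.0
```

```bash
python3 o.py
```

```text
7.05 [ 0.486  -0.1915  0.111 ] yaw -58.41 deg F [-0.3  1.4  6.2] T [ 0.266  0.118 -0.009] open 0.0358 grip 8.0 q6 2.07
```

Call:
arm_command(
  xyz=[
    [0,0,0],
    [0,0,0],
    [0,0,0],
    [0,0,0],
    [0,0,0],
    [0,0,0],
  ],
  spin=[4,4,4,2,0,0],
)

```text
time: 7.65
tool_pos: [0.4861, -0.1914, 0.111]
tool_rot: [-3.141, -0.001, -0.775]
contact_force: [-0.1, 1.0, 5.1]
opening: 0.0357
grip_force: 8.0
```

```bash
python3 o.py
```

```text
7.65 [ 0.4861 -0.1914  0.111 ] yaw -44.42 deg F [-0.1  1.   5.1] T [ 0.387  0.124 -0.087] open 0.0357 grip 8.0 q6 1.82
```

Call:
arm_command(
  xyz=[
    [0,0,0],
    [0,0,0],
    [0,0,0],
    [0,0,0],
    [0,0,0],
  ],
  spin=[0,4,4,0,0],
  squeeze=20,
)

```text
time: 8.15
tool_pos: [0.4861, -0.1913, 0.111]
tool_rot: [-3.14, -0.001, -0.636]
contact_force: [0.7, 2.2, 4.6]
opening: 0.0357
grip_force: 20.0
```

```bash
python3 o.py
```

```text
8.15 [ 0.4861 -0.1913  0.111 ] yaw -36.44 deg F [0.7 2.2 4.6] T [ 0.524  0.025 -0.18 ] open 0.0357 grip 20.0 q6 1.68
```

Call:
arm_command(
  xyz=[
    [0,0,0],
    [0,0,0],
    [0,0,0],
    [0,0,0],
  ],
  spin=[2,2,0,0],
)

```text
time: 8.55
tool_pos: [0.4862, -0.1913, 0.111]
tool_rot: [-3.14, -0.001, -0.567]
contact_force: [0.8, 2.7, 5.5]
opening: 0.0353
grip_force: 20.0
```

```bash
python3 o.py
```

```text
8.55 [ 0.4862 -0.1913  0.111 ] yaw -32.46 deg F [0.8 2.7 5.5] T [ 0.5    0.008 -0.293] open 0.0353 grip 20.0 q6 1.61
```

Call:
arm_command(
  xyz=[
    [0,0,0],
    [0,0,0],
    [0,0,0],
  ],
  spin=[2,0,0],
)

```text
time: 8.85
tool_pos: [0.4862, -0.1913, 0.111]
tool_rot: [-3.14, -0.002, -0.532]
contact_force: [0.4, 2.2, 4.4]
opening: 0.0354
grip_force: 20.0
```

```bash
python3 o.py
```

```text
8.85 [ 0.4862 -0.1913  0.111 ] yaw -30.47 deg F [0.4 2.2 4.4] T [ 0.491  0.044 -0.332] open 0.0354 grip 20.0 q6 1.58
```

The end stop is confirmed: torque climbed past 0.23 to 0.36 N m with no snap. Next I'll unload, release, regrip, and turn clockwise one click at a time.

Call:
arm_command(
  xyz=[
    [0,0,0],
    [0,0,0],
    [0,0,0],
    [0,0,0],
    [0,0,0],
    [0,0,0],
  ],
  spin=[-4,-4,-4,-2,0,0],
)

```text
time: 9.45
tool_pos: [0.4861, -0.1914, 0.111]
tool_rot: [-3.141, -0.001, -0.775]
contact_force: [-0.1, 2.0, 4.8]
opening: 0.0361
grip_force: 20.0
```

```bash
python3 o.py
```

```text
9.45 [ 0.4861 -0.1914  0.111 ] yaw -44.43 deg F [-0.1  2.   4.8] T [ 0.397  0.025 -0.04 ] open 0.0361 grip 20.0 q6 1.82
```

Call:
arm_command(
  xyz=[
    [0,0,0],
    [0,0,0],
    [0,0,0],
    [0,0,0],
    [0,0,0],
  ],
  spin=[0,0,0,0,0],
  jaw=0.0,
)

```text
time: 9.95
tool_pos: [0.4853, -0.1916, 0.1104]
tool_rot: [3.141, 0.0, -0.773]
contact_force: [0.2, -0.2, 0.1]
opening: 0.0459
grip_force: 0.0
```

Call:
arm_command(
  xyz=[
    [0,0,0],
    [0,0,0],
    [0,0,0],
    [0,0,0],
    [0,0,0],
    [0,0,0],
  ],
  spin=[0,0,0,0,0,0],
  jaw=-1,
  squeeze=20,
)

```text
time: 10.55
tool_pos: [0.4856, -0.1914, 0.1106]
tool_rot: [-3.141, -0.0, -0.773]
contact_force: [2.6, 2.8, -0.0]
opening: 0.0356
grip_force: 20.0
```

```bash
python3 o.py
```

```text
10.55 [ 0.4856 -0.1914  0.1106] yaw -44.29 deg F [ 2.6  2.8 -0. ] T [ 0.516 -0.25  -0.015] open 0.0356 grip 20.0 q6 1.82
```

Call:
arm_command(
  xyz=[
    [0,0,0],
    [0,0,0],
    [0,0,0],
    [0,0,0],
    [0,0,0],
    [0,0,0],
  ],
  spin=[-3,-3,-3,-3,0,0],
)

```text
time: 11.15
tool_pos: [0.4855, -0.1914, 0.1106]
tool_rot: [-3.141, 0.0, -0.981]
contact_force: [2.6, 3.2, 0.7]
opening: 0.0352
grip_force: 20.0
```

```bash
python3 o.py
```

```text
11.15 [ 0.4855 -0.1914  0.1106] yaw -56.22 deg F [2.6 3.2 0.7] T [ 0.613 -0.353 -0.07 ] open 0.0352 grip 20.0 q6 2.03
```

Torque dropped below zero, so click 1 is felt. I'll release so it settles, then regrip and repeat.

Call:
arm_command(
  xyz=[
    [0,0,0],
    [0,0,0],
    [0,0,0],
    [0,0,0],
    [0,0,0],
  ],
  spin=[0,0,0,0,0],
  jaw=0.0,
)

```text
time: 11.65
tool_pos: [0.4853, -0.1917, 0.1105]
tool_rot: [3.141, 0.0, -0.982]
contact_force: [0.4, 0.8, -0.2]
opening: 0.0458
grip_force: 0.0
```

Call:
arm_command(
  xyz=[
    [0,0,0],
    [0,0,0],
    [0,0,0],
    [0,0,0],
    [0,0,0],
    [0,0,0],
  ],
  spin=[0,0,0,0,0,0],
  jaw=-1,
  squeeze=20,
)

```text
time: 12.25
tool_pos: [0.4856, -0.1914, 0.1106]
tool_rot: [-3.141, -0.0, -0.982]
contact_force: [3.1, 1.3, 0.4]
opening: 0.0357
grip_force: 20.0
```

```bash
python3 o.py
```

```text
12.25 [ 0.4856 -0.1914  0.1106] yaw -56.29 deg F [3.1 1.3 0.4] T [ 0.369 -0.235  0.016] open 0.0357 grip 20.0 q6 2.03
```

Call:
arm_command(
  xyz=[
    [0,0,0],
    [0,0,0],
    [0,0,0],
    [0,0,0],
    [0,0,0],
    [0,0,0],
  ],
  spin=[-3,-3,-3,-3,0,0],
)

```text
time: 12.85
tool_pos: [0.4855, -0.1915, 0.1106]
tool_rot: [-3.141, -0.0, -1.19]
contact_force: [1.2, 2.0, 1.2]
opening: 0.0355
grip_force: 20.0
```

```bash
python3 o.py
```

```text
12.85 [ 0.4855 -0.1915  0.1106] yaw -68.21 deg F [1.2 2.  1.2] T [ 0.425 -0.218  0.025] open 0.0355 grip 20.0 q6 2.24
```

Call:
arm_command(
  xyz=[
    [0,0,0],
    [0,0,0],
    [0,0,0],
  ],
  spin=[-3,0,0],
)

```text
time: 13.15
tool_pos: [0.4855, -0.1915, 0.1106]
tool_rot: [-3.141, -0.0, -1.242]
contact_force: [2.6, 2.2, 0.8]
opening: 0.0358
grip_force: 20.0
```

```bash
python3 o.py
```

```text
13.15 [ 0.4855 -0.1915  0.1106] yaw -71.17 deg F [2.6 2.2 0.8] T [ 0.422 -0.266  0.147] open 0.0358 grip 20.0 q6 2.29
```

```bash
cat > m.py <<'E'
from cell import *
import numpy as np
L=[]
for i in range(6):
    o=observe(); L.append([o["torque"][2],o["opening"]*1e3,o["tool_rot"][2]*57.2958]); read_camera("top")
L=np.array(L); print("t %.2f"%o["time"],"Tz",L[:,0].round(3),"mean %.3f"%L[:,0].mean(),"open",L[:,1].round(2),"yaw %.2f"%L[:,2].mean(),"F",o["contact_force"].round(1))
E
python3 m.py
```

```text
t 13.40 Tz [0.147 0.044 0.064 0.087 0.095 0.111] mean 0.092 open [35.78 35.72 35.26 36.   35.64 35.31] yaw -71.22 F [2.8 3.2 1.2]
```

Torque readings carry about 0.035 N m of noise, so single readings were ambiguous. I'll re-establish the stop in one firm grip with averaged readings.

Call:
arm_command(
  xyz=[
    [0,0,0],
    [0,0,0],
    [0,0,0],
    [0,0,0],
    [0,0,0],
    [0,0,0],
    [0,0,0],
    [0,0,0],
  ],
  spin=[0,5,5,5,4,4,0,0],
  squeeze=25,
)

```text
time: 14.25
tool_pos: [0.4857, -0.1915, 0.1106]
tool_rot: [-3.141, -0.0, -0.845]
contact_force: [2.7, 2.7, 1.1]
opening: 0.0351
grip_force: 25.0
```

```bash
python3 m.py
```

```text
t 14.50 Tz [0.106 0.07  0.066 0.084 0.128 0.032] mean 0.081 open [35.14 35.45 35.24 35.51 35.69 35.46] yaw -48.41 F [ 4.4  4.2 -0.4]
```

Call:
arm_command(
  xyz=[
    [0,0,0],
    [0,0,0],
    [0,0,0],
    [0,0,0],
  ],
  spin=[4,4,0,0],
)

```text
time: 14.95
tool_pos: [0.4857, -0.1914, 0.1106]
tool_rot: [-3.141, -0.0, -0.706]
contact_force: [3.7, 3.7, 1.2]
opening: 0.0353
grip_force: 25.0
```

```bash
python3 m.py
```

```text
t 15.20 Tz [-0.097 -0.052 -0.113 -0.086 -0.063 -0.085] mean -0.083 open [35.29 35.35 35.21 35.48 35.4  35.28] yaw -40.43 F [4.4 2.7 1. ]
```

Call:
arm_command(
  xyz=[
    [0,0,0],
    [0,0,0],
    [0,0,0],
    [0,0,0],
  ],
  spin=[4,4,0,0],
)

```text
time: 15.65
tool_pos: [0.4858, -0.1914, 0.1106]
tool_rot: [-3.141, -0.001, -0.566]
contact_force: [4.1, 3.8, 1.3]
opening: 0.0358
grip_force: 25.0
```

```bash
python3 m.py
```

```text
t 15.90 Tz [-0.188 -0.212 -0.256 -0.251 -0.278 -0.27 ] mean -0.242 open [35.77 35.28 35.52 35.56 35.26 34.85] yaw -32.45 F [3.9 4.2 0.4]
```

Call:
arm_command(
  xyz=[
    [0,0,0],
    [0,0,0],
    [0,0,0],
    [0,0,0],
  ],
  spin=[2,1,0,0],
)

```text
time: 16.35
tool_pos: [0.4857, -0.1914, 0.1106]
tool_rot: [-3.141, -0.001, -0.514]
contact_force: [4.9, 4.4, 0.2]
opening: 0.0353
grip_force: 25.0
```

```bash
python3 m.py
```

```text
t 16.60 Tz [-0.295 -0.324 -0.293 -0.334 -0.347 -0.32 ] mean -0.319 open [35.31 35.53 35.1  35.49 35.51 35.46] yaw -29.47 F [2.9 4.6 0.3]
```

Call:
arm_command(
  xyz=[
    [0,0,0],
    [0,0,0],
    [0,0,0],
    [0,0,0],
    [0,0,0],
    [0,0,0],
    [0,0,0],
    [0,0,0],
    [0,0,0],
  ],
  spin=[-4,-4,-4,-4,-4,-2,-2,0,0],
)

```text
time: 17.55
tool_pos: [0.4856, -0.1915, 0.1106]
tool_rot: [-3.141, -0.0, -0.931]
contact_force: [3.9, 3.7, 1.2]
opening: 0.0357
grip_force: 25.0
```

```bash
cat > m.py <<'E'
from cell import *
import numpy as np,pickle,sys
L=[];I=[]
for i in range(6):
    o=observe(); L.append([o["torque"][2],o["tool_rot"][2]*57.2958]); c=read_camera("wrist"); I.append(c["img"].astype(float))
L=np.array(L);T,y=L.mean(0); c["img"]=np.mean(I,0); pickle.dump(c,open("w_%s.pkl"%sys.argv[1],"wb"))
print("t %.2f"%o["time"],"Tz",L[:,0].round(3),"mean %.3f yaw %.2f spindle %.1f"%(T,y,y+T/.0262),"F",o["contact_force"].round(1))
E
python3 m.py a
python3 - <<'E'
import pickle,cv2
c=pickle.load(open("w_a.pkl","rb")); cv2.imwrite("pics/wa.png",cv2.resize(c["img"][180:380,220:420],None,fx=3,fy=3)[...,::-1])
E
```

```text
t 17.80 Tz [0.131 0.141 0.165 0.104 0.151 0.149] mean 0.140 yaw -53.35 spindle -48.0 F [3.8 3.4 0.9][ WARN:0@0.069] global loadsave.cpp:1063 imwrite_ Unsupported depth image for selected encoder is fallbacked to CV_8U.
```

View pics/wa.png

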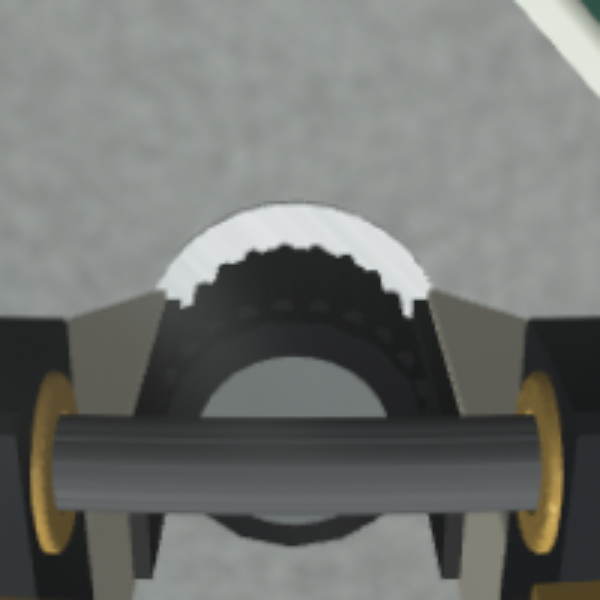

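The knob is held between the pads, with its flutes showing as a serrated edge against the white skirt (crop x 170–430, y 245–310). Any slip will show as those flutes shifting in the image.

Call:
arm_command(
  xyz=[
    [0,0,0],
    [0,0,0],
    [0,0,0],
    [0,0,0],
  ],
  spin=[-2,-2,0,0],
)

```text
time: 18.25
tool_pos: [0.4856, -0.1915, 0.1106]
tool_rot: [-3.141, -0.0, -1.0]
contact_force: [3.9, 2.8, 1.8]
opening: 0.0358
grip_force: 25.0
```

```bash
python3 m.py b
cat > cmp.py <<'E'
import pickle,cv2,numpy as np,sys
r=[cv2.resize(pickle.load(open(f"w_{n}.pkl","rb"))["img"][255:300,265:370],None,fx=5,fy=5,interpolation=cv2.INTER_CUBIC) for n in sys.argv[2:]]
cv2.imwrite(sys.argv[1],np.clip(np.vstack(r),0,255).astype(np.uint8)[...,::-1])
E
python3 cmp.py pics/ab.png a b
```

```text
t 18.50 Tz [-0.035 -0.085 -0.066 -0.121 -0.104 -0.063] mean -0.079 yaw -57.28 spindle -60.3 F [3.8 3.  1.2]
```

View pics/ab.png

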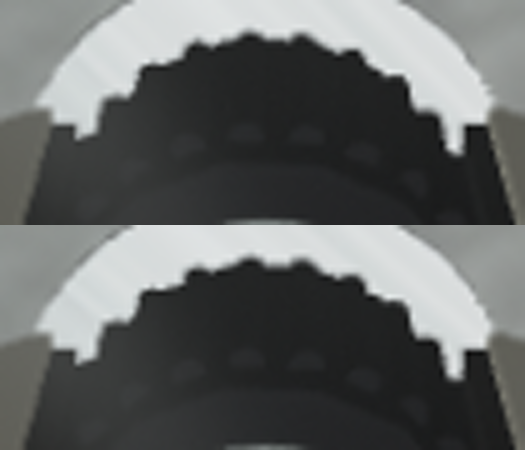

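The flutes did not shift, so there was no slip. Torque fell from +0.14 to −0.08 N m: click 1. I'll continue in the same grip.

Call:
arm_command(
  xyz=[
    [0,0,0],
    [0,0,0],
    [0,0,0],
    [0,0,0],
    [0,0,0],
  ],
  spin=[-2,-2,-2,0,0],
)

```text
time: 19.05
tool_pos: [0.4855, -0.1916, 0.1106]
tool_rot: [-3.141, -0.0, -1.103]
contact_force: [4.4, 2.9, 1.5]
opening: 0.0353
grip_force: 25.0
```

```bash
python3 m.py c
```

```text
t 19.30 Tz [-0.103 -0.08  -0.072 -0.05  -0.052 -0.062] mean -0.070 yaw -63.22 spindle -65.9 F [4.7 3.  1.9]
```

Call:
arm_command(
  xyz=[
    [0,0,0],
    [0,0,0],
    [0,0,0],
    [0,0,0],
    [0,0,0],
  ],
  spin=[-2,-2,-2,0,0],
)

```text
time: 19.85
tool_pos: [0.4855, -0.1915, 0.1106]
tool_rot: [-3.142, -0.0, -1.208]
contact_force: [3.3, 3.1, 2.2]
opening: 0.0354
grip_force: 25.0
```

```bash
python3 m.py d
```

```text
t 20.10 Tz [0.033 0.077 0.08  0.047 0.054 0.002] mean 0.049 yaw -69.22 spindle -67.4 F [3.3 2.8 1.5]
```

W2 is at about −66.6°, 22° from W1, so I'm in position 2. On to click 2.

Call:
arm_command(
  xyz=[
    [0,0,0],
    [0,0,0],
    [0,0,0],
    [0,0,0],
    [0,0,0],
    [0,0,0],
    [0,0,0],
    [0,0,0],
  ],
  spin=[-2,-2,-2,-2,-2,-2,0,0],
)

```text
time: 20.95
tool_pos: [0.4853, -0.1916, 0.1106]
tool_rot: [3.141, 0.0, -1.418]
contact_force: [2.9, 2.8, 1.9]
opening: 0.0356
grip_force: 25.0
```

```bash
python3 m.py e
```

```text
t 21.20 Tz [-0.12  -0.108 -0.111 -0.152 -0.157 -0.124] mean -0.129 yaw -81.25 spindle -86.2 F [2.4 2.4 2.7]
```

Click 2 is felt (torque −0.13). Next I'll ride into its well.

Call:
arm_command(
  xyz=[
    [0,0,0],
    [0,0,0],
    [0,0,0],
    [0,0,0],
    [0,0,0],
    [0,0,0],
  ],
  spin=[-2,-2,-2,-2,0,0],
)

```text
time: 21.85
tool_pos: [0.4853, -0.1916, 0.1106]
tool_rot: [3.141, -0.0, -1.557]
contact_force: [2.1, 2.5, 2.7]
opening: 0.0359
grip_force: 25.0
```

```bash
python3 m.py f; python3 cmp.py pics/cf.png a f
```

```text
t 22.10 Tz [-0.018  0.059  0.004  0.003  0.03  -0.015] mean 0.010 yaw -89.24 spindle -88.8 F [1.6 3.  3.5]
```

View pics/cf.png

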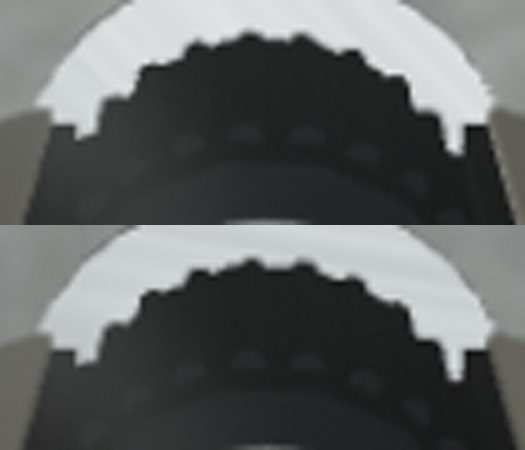

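No slip, and it sits in position 3 at zero torque. Joint 6 is near its limit, so I'll regrip further back.

Call:
arm_command(
  xyz=[
    [0,0,0],
    [0,0,0],
    [0,0,0],
    [0,0,0],
    [0,0,0],
    [0,0,0],
    [0,0,0],
    [0,0,0],
    [0,0,0],
    [0,0,0],
    [0,0,0],
    [0,0,0],
    [0,0,0],
  ],
  spin=[0,0,0,0,0,8,8,8,8,8,8,0,0],
  jaw=0.1,
)

```text
time: 23.45
tool_pos: [0.4854, -0.1916, 0.1105]
tool_rot: [3.141, 0.0, -0.724]
contact_force: [0.4, 0.0, -0.8]
opening: 0.0506
grip_force: 0.0
```

```bash
python3 m.py free
```

```text
t 23.70 Tz [-0.019 -0.012  0.002  0.083 -0.012  0.   ] mean 0.007 yaw -41.43 spindle -41.2 F [ 0.5 -0.1  0.2]
```

Call:
arm_command(
  xyz=[
    [0,0,0],
    [0,0,0],
    [0,0,0],
    [0,0,0],
    [0,0,0],
    [0,0,0],
    [0,0,0],
  ],
  spin=[0,0,0,0,0,0,0],
  jaw=-1,
  squeeze=25,
)

```text
time: 24.45
tool_pos: [0.4856, -0.1913, 0.1106]
tool_rot: [-3.141, -0.0, -0.721]
contact_force: [2.5, 3.6, 1.6]
opening: 0.0354
grip_force: 25.0
```

```bash
python3 m.py g
```

```text
t 24.70 Tz [-0.046 -0.018 -0.018 -0.012  0.003 -0.023] mean -0.019 yaw -41.29 spindle -42.0 F [3.6 4.7 0.5]
```

Call:
arm_command(
  xyz=[
    [0,0,0],
    [0,0,0],
    [0,0,0],
    [0,0,0],
    [0,0,0],
    [0,0,0],
  ],
  spin=[-2,-2,-2,-2,0,0],
)

```text
time: 25.35
tool_pos: [0.4856, -0.1913, 0.1106]
tool_rot: [-3.141, -0.0, -0.86]
contact_force: [3.6, 3.9, 1.4]
opening: 0.0354
grip_force: 25.0
```

```bash
python3 m.py h
```

```text
t 25.60 Tz [0.148 0.115 0.13  0.134 0.108 0.118] mean 0.126 yaw -49.27 spindle -44.5 F [3.4 4.5 1.9]
```

Call:
arm_command(
  xyz=[
    [0,0,0],
    [0,0,0],
    [0,0,0],
    [0,0,0],
    [0,0,0],
  ],
  spin=[-2,-2,-2,0,0],
)

```text
time: 26.15
tool_pos: [0.4855, -0.1915, 0.1106]
tool_rot: [-3.141, -0.0, -0.964]
contact_force: [1.8, 5.2, 1.0]
opening: 0.0356
grip_force: 25.0
```

```bash
python3 m.py i
```

```text
t 26.40 Tz [-0.078 -0.099 -0.149 -0.043 -0.088 -0.106] mean -0.094 yaw -55.25 spindle -58.8 F [2.2 5.  1.4]
```

Click 3 is felt. Now I'll ride into the well.

Call:
arm_command(
  xyz=[
    [0,0,0],
    [0,0,0],
    [0,0,0],
    [0,0,0],
    [0,0,0],
  ],
  spin=[-2,-2,-2,0,0],
)

```text
time: 26.95
tool_pos: [0.4855, -0.1915, 0.1106]
tool_rot: [-3.141, -0.0, -1.069]
contact_force: [3.8, 4.4, 2.5]
opening: 0.0355
grip_force: 25.0
```

```bash
python3 m.py j
```

```text
t 27.20 Tz [-0.032 -0.067  0.012 -0.029 -0.029  0.031] mean -0.019 yaw -61.24 spindle -62.0 F [2.1 4.3 1.8]
```

Call:
arm_command(
  xyz=[
    [0,0,0],
    [0,0,0],
    [0,0,0],
    [0,0,0],
  ],
  spin=[-2,-1,0,0],
)

```text
time: 27.65
tool_pos: [0.4855, -0.1915, 0.1106]
tool_rot: [-3.141, 0.0, -1.121]
contact_force: [3.3, 3.8, 1.9]
opening: 0.0359
grip_force: 25.0
```

```bash
python3 m.py k; python3 cmp.py pics/gk.png g k
```

```text
t 27.90 Tz [0.005 0.03  0.051 0.002 0.042 0.005] mean 0.023 yaw -64.23 spindle -63.4 F [3.3 4.6 0.8]
```

View pics/gk.png

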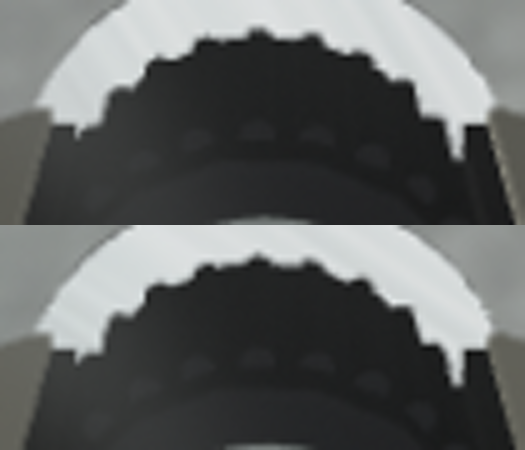

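In position 4, no slip, torque about zero. I'll release, rise, and go to the toggle.

Call:
arm_command(
  xyz=[
    [0,0,0],
    [0,0,0],
    [0,0,0],
    [0,0,0],
    [0,0,0],
    [0,0,0],
    [0,0,15],
    [0,0,25],
    [0,0,25],
    [0,0,25],
    [0,0,0],
  ],
  spin=[0,0,0,0,0,0,0,0,0,0,0],
  jaw=0.2,
)

```text
time: 29.05
tool_pos: [0.4869, -0.1924, 0.2039]
tool_rot: [-3.138, -0.006, -1.122]
contact_force: [1.6, -0.6, 0.6]
opening: 0.0551
grip_force: 0.0
```

Call:
arm_command(
  xyz=[
    [0,0,0],
    [-3,20,0],
    [-3,20,0],
    [-3,20,0],
    [-3,20,0],
    [-2,20,0],
    [-2,20,0],
    [-2,20,0],
    [0,20,0],
    [0,0,0],
    [0,0,0],
  ],
  spin=[0,7,7,7,7,7,7,7,5.5,0,0],
  jaw=-1,
)

```text
time: 30.15
tool_pos: [0.467, -0.0315, 0.1996]
tool_rot: [3.141, 0.002, -0.172]
contact_force: [-0.0, -0.5, -0.5]
opening: 0.0008
grip_force: 0.0
```

```bash
python3 o.py
python3 - <<'E'
from cell import *
import cv2
c=read_camera("wrist"); cv2.imwrite("pics/wt.png",c["img"][...,::-1])
E
```

```text
30.15 [ 0.467  -0.0315  0.1996] yaw -9.83 deg F [-0.  -0.5 -0.5] T [ 0.002  0.145 -0.013] open 0.0008 grip 0.0 q6 1.51
```

View pics/wt.png

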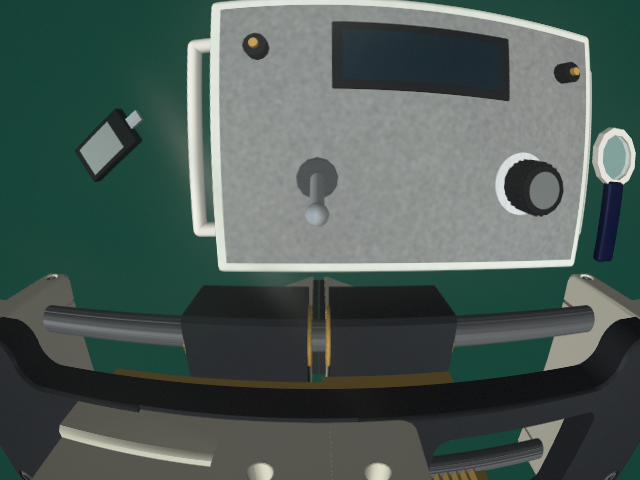

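Toggle ball at (317,213) lines up with the closed fingers at (318,330). I'll descend, then push.

Call:
arm_command(
  xyz=[
    [0,0,-15],
    [0,0,-20],
    [0,0,-20],
    [0,0,-10],
    [0,0,0],
    [0,0,0],
    [3,-0.5,0],
    [3,-0.5,0],
  ],
  spin=[0,0,0,0,0,0,0,0],
)

```text
time: 31.0
tool_pos: [0.4742, -0.0328, 0.1364]
tool_rot: [3.141, -0.002, -0.171]
contact_force: [0.0, -0.6, 0.0]
opening: -0.0
grip_force: 0.0
```

Call:
arm_command(
  xyz=[
    [3,-0.5,0],
    [3,-0.5,0],
    [3,-0.5,0],
    [3,-0.5,0],
    [3,-0.5,0],
    [3,-0.5,0],
    [0,0,0],
  ],
  spin=[0,0,0,0,0,0,0],
)

```text
time: 31.7
tool_pos: [0.4921, -0.0357, 0.1355]
tool_rot: [3.142, -0.001, -0.171]
contact_force: [-0.9, 0.7, 1.7]
opening: 0.0006
grip_force: 0.6
```

Call:
arm_command(
  xyz=[
    [2,-0.3,0],
    [2,-0.3,0],
    [2,-0.4,0],
    [2,-0.3,0],
    [2,-0.4,0],
    [2,-0.3,0],
    [1,-0.2,0],
    [1,-0.2,0],
    [0,0,0],
    [0,0,0],
  ],
  spin=[0,0,0,0,0,0,0,0,0,0],
)

```text
time: 32.7
tool_pos: [0.5053, -0.038, 0.1354]
tool_rot: [3.141, 0.0, -0.171]
contact_force: [-2.8, -0.6, -0.7]
opening: 0.0003
grip_force: 1.0
```

Call:
arm_command(
  xyz=[
    [0.8,-0.1,0],
    [0.7,-0.1,0],
    [0,0,0],
    [0,0,0],
  ],
  spin=[0,0,0,0],
)

```text
time: 33.1
tool_pos: [0.5069, -0.0381, 0.1355]
tool_rot: [3.142, 0.0, -0.171]
contact_force: [-2.9, 0.8, -1.1]
opening: 0.0006
grip_force: 1.2
```

```bash
python3 o.py
```

```text
33.1 [ 0.5069 -0.0381  0.1355] yaw -9.79 deg F [-2.9  0.8 -1.1] T [0.149 0.694 0.014] open 0.0006 grip 1.2 q6 1.52
```

Call:
arm_command(
  xyz=[
    [0.8,-0.1,0],
    [0.7,-0.1,0],
    [0.7,-0.1,0],
    [0,0,0],
    [0,0,0],
  ],
  spin=[0,0,0,0,0],
)

```text
time: 33.6
tool_pos: [0.5089, -0.0384, 0.1354]
tool_rot: [3.142, 0.001, -0.171]
contact_force: [-4.4, 1.4, -0.7]
opening: 0.0004
grip_force: 1.9
```

Call:
arm_command(
  xyz=[
    [0.7,-0.1,0],
    [0,0,0],
    [0,0,0],
  ],
  spin=[0,0,0],
)

```text
time: 33.9
tool_pos: [0.509, -0.0384, 0.1353]
tool_rot: [3.142, 0.002, -0.171]
contact_force: [-5.8, 2.0, 0.4]
opening: 0.0005
grip_force: 2.7
```

Call:
arm_command(
  xyz=[
    [0.8,-0.1,0],
    [0.8,-0.1,0],
    [0,0,0],
    [0,0,0],
  ],
  spin=[0,0,0,0],
)

```text
time: 34.3
tool_pos: [0.5094, -0.0383, 0.1351]
tool_rot: [3.141, 0.005, -0.171]
contact_force: [-9.7, 2.5, 2.4]
opening: 0.0005
grip_force: 4.8
```

Call:
arm_command(
  xyz=[
    [-3,0.5,0],
    [-10,1.7,0],
    [-15,2.5,0],
    [-15,2.5,0],
    [0,0,20],
    [0,0,30],
    [-10,0,40],
    [-10,0,0],
    [0,0,0],
  ],
  spin=[0,0,0,0,0,0,0,0,0],
)

```text
time: 35.2
tool_pos: [0.4482, -0.0317, 0.2266]
tool_rot: [3.141, -0.004, -0.171]
contact_force: [-0.3, 0.1, -0.1]
opening: 0.0005
grip_force: 0.0
```

```bash
python3 o.py
python3 - <<'E'
from cell import *
import cv2
c=read_camera("wrist"); cv2.imwrite("pics/wend.png",c["img"][...,::-1])
E
```

```text
35.2 [ 0.4482 -0.0317  0.2266] yaw -9.80 deg F [-0.3  0.1 -0.1] T [-0.021  0.189  0.015] open 0.0005 grip 0.0 q6 1.50
```

View pics/wend.png

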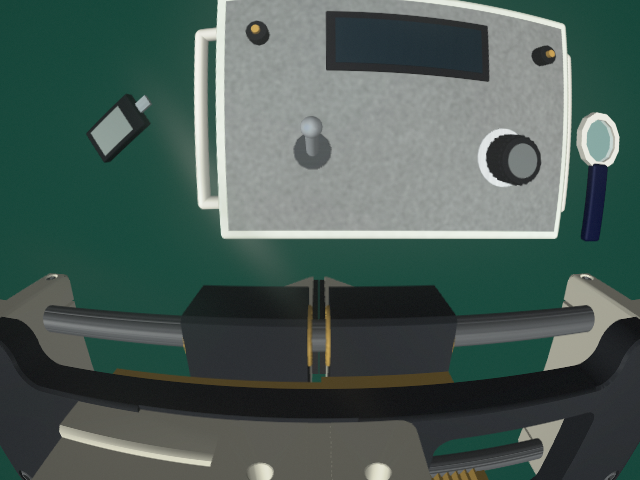

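The toggle ball at (311,127) now leans to the far side of its collar at (312,150). The push ended firmly against its stop at about 10 N, and the arm is clear of everything.

```bash
python3 -c "
from cell import *
print(hand_in())"
```

```text
the job is handed in; nothing more can be done
None
```

I turned the selector back to its end stop, then clockwise three felt clicks to rest in the fourth position, and threw the toggle fully over to the far side. The job is handed in, but no verdict came back.

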